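# Spring the sample reader's lid and push it fully open

### The job

Open the sample reader without gripping or lifting anything: with a fingertip gently press down the wide flat tab at the front of the reader so that its lid springs up on its own, then push the lid with the finger all the way back until it stays fully open, and draw the hand clear. Leave the round key beside the lid unpressed, do not shove the reader about, and leave everything round it standing where it is.

Things in the scene. Friction and masses are not known exactly. Their poses are not given: they have to be found in the camera images.
- reader: the sample reader, a white bench instrument 185 x 150 x 70, loose on rubber feet, about 1.5 kg. Origin at its underside; -x is its front, y left, z up; spans x -0.110 to 0.075, y +-0.075. Front 65 mm: a low step, 32 high, with the release tab above it. Behind it at right (y -0.070 to 0.026) the grey lid, top 70 high; at left (y 0.025 to 0.075) a fixed console, 69 high, with display and round key
- tab_press (a point): the point to press: middle of the top of the release tab's flat ribbed black pad, 54 mm above the worktop at rest; pad 40 wide (reader's y), 46 deep (x). From 21 mm behind the point a catch post, part of the tab, rises 18 mm above the pad and hooks over the lid's tongue. Pressed, the tab rocks about an axis 34 mm behind and 14 mm below the point: the point sinks 10 mm, the post top leans 9 forward
- release_tab (a joint): angle of the release tab in rad: 0 at rest, 0.30 at its stop. A spring brings it back: about 1 N at tab_press to start, 4 N at the stop. The catch lets go at about 0.15 (5 mm down at tab_press) and the lid then lifts within about half a second, also while the tab is still held down
- lid_edge (a point): tip of the tongue in the middle of the lid's front edge, farthest from the hinge; moves with the lid. The tongue is 20 wide, 4 thick and stands out 8 mm from the lid, a stiff plate 104 x 96 x 8. Shut, the point is 64 mm above the worktop; sprung up, about 125 mm
- lid_hinge (a point): the middle of the lid's hinge line, at the back of the lid, 64 mm above the worktop, 114 mm from lid_edge; fixed to the reader. The line runs along the reader's y
- reader_lid (a joint): angle of the lid in rad: 0 shut, 1.9 at its stop, leaning back beyond upright. The sprung plunger lifts it to about 0.6 and no farther; beyond that it swings freely (60 g): it falls back onto the plunger if left before upright (1.57), and past about 1.65 falls to the stop and stays there
- key_top (a point): top of the round key, diameter 20, 74 mm above the worktop, on the console to the left of the lid (reader's frame x -0.018, y 0.052); not to be pressed
- round_key (a joint): how far the round key is pressed in m: 0 up, 0.003 fully down, light spring (under 3 N)
- vial_a: a small glass vial with a screw cap, 25 x 25 x 56, standing just to the right of the reader's front part (in the reader's frame about x -0.06, y -0.115); loose, a bystander; origin at the centre of its underside
- vial_b: a small glass vial with a screw cap, 25 x 25 x 56, standing just to the left of the reader's front part (in the reader's frame about x -0.06, y +0.115); loose, a bystander; origin at the centre of its underside
- beaker: a clear beaker, diameter 61, 81 high; loose, a bystander; origin at the centre of its underside
- tape: a roll of tape lying flat, diameter 69, 19 high; loose, a bystander; origin at the centre of its underside
- timer: a white countdown timer, 32 x 66 x 60 high; loose, a bystander; origin at the centre of its underside
- tin: a round tin, diameter 71, 34 high; loose, a bystander; origin at the centre of its underside

How it is judged:
On the way, in this order (a step that is already met when the one before it is completed fails the run):
1. a fingertip presses the release tab down far enough to let the lid go (value of joint release_tab above 0.12 rad and contact force between the fingers and release_tab above 0.3 N).
2. the lid has sprung up on its own, the fingers not touching it (value of joint reader_lid above 0.45 rad and contact force between the fingers and reader_lid below 0.1 N), for 0.1 s.
At the end, for the whole second after the job is handed in: the lid rests fully open (1.75 rad or more of 1.9), the tab is back up, the round key is up, the reader stands level within 30 mm of where it was, and each bystander is within 30 mm of where it was (value of joint reader_lid above 1.75 rad and velocity of joint reader_lid below 0.1 rad/s and value of joint release_tab below 0.05 rad and value of joint round_key below 0.0012 m and distance of each of reader, vial_a, vial_b, beaker, tape, timer, tin from where it was at the start of the episode below 0.03 m and angle between reader's own z axis and vertical below 0.05 rad and linear speed of reader below 0.02 m/s); the robot touches nothing.
It fails at once if the round key is pressed (value of joint round_key above 0.002 m).
It fails at once if the reader is lifted, tipped or shoved more than 30 mm (distance of reader from where it was at the start of the episode above 0.03 m or angle between reader's own z axis and vertical above 0.12 rad or height (world z) of reader above 0.01 m).
It fails at once if the tab or the lid is pressed with more than 40 N (contact force between the fingers and release_tab above 40 N or contact force between the fingers and reader_lid above 40 N).
It fails at once if a bystander is moved more than 30 mm, lifted or knocked over (distance of any of vial_a, vial_b, beaker, tape, timer, tin from where it was at the start of the episode above 0.03 m or angle between any of vial_a, vial_b, beaker, tape, timer, tin's own z axis and vertical above 0.5 rad).
It also fails if it takes over 38 s, if anything falls off the work surface, if the arm or the gripper's body presses on something with over 40 N, if the wrist force passes 120 N, or if a joint passes its speed limit or range.

### The arm

A 6-joint arm with a two-finger parallel gripper is mounted at the origin on a cart in front of the work surface, level with it; the furniture and walls round the work are solid. World frame = base frame: x ahead of the robot, y to its left, z up, the work surface at z = 0. Lengths are in m, angles in rad, forces in N, time in s.
With the tool pointing down it reaches from about 0.325 to 0.9 m from the base axis. Payload 3.5 kg.
Tool frame: the origin (TCP) lies on the centre line of the jaws, within the pads' length; the fingertips stand bot.finger_overhang ahead of it and the grasp point (between the pads) lies 2 mm behind it (bot.finger_overhang is the distance from the TCP to the fingertips, in m); z points along the fingers, y is the direction in which the jaws open and shut (so a half turn about z gives the same grasp; the last joint's range is limited). The gripper opens to 85 mm and grips with 20 to 120 N. Pads are 22 mm wide; open, the fingers measure 114 mm over their backs; the gripper's body (76 mm by 85 mm) begins 54 mm behind the grasp point. The pads swing forward as they close: fully open they stand 13 mm farther back than shut.
Start: joints at [-1.257, 0.276, -0.026, 1.268, 0, 1.467], TCP at [0.253, -0.571, 0.248] pointing down, gripper open.
Joint ranges: [-3.12, 3.12], [-0.85, 1.88], [-1.08, 1.24], [-1.95, 2.15], [-1.57, 1.53], [-3.14, 3.14]. Speed limits (rad/s): [2.57, 2.57, 3.14, 3.14, 3.14, 3.14].

### API

Orientations are given as a rotation vector (axis times angle).
In Python, from station import status, cams, bot, models gives the robot as it stands.
- The arm moves only by the tool apply_moves, never from a script. Its argument "deltas" is a list of rows, each a list of 7 numbers: the shift along the tool's x, y, z in mm, then the turn, a rotation vector about the tool's x, y, z in degrees, then the finger opening in mm, from 0 to 85.4. A call has 1 to 12 rows; each row is the pose to reach, as a shift and turn from the pose commanded when the call began, along the tool's axes at that moment; what a row does not reach only later rows make up. A row lasts 1/10 s, in which the tool goes at most 50 mm and 8.59 degrees, less where a joint would pass 70% of its speed; a pose out of reach is approached as far as the arm can. A call with a gripper value outside its range is refused whole. The fingers move at their own pace and stop on an object; "squeeze" is the grip in N (left out, the last holds). Time passes only in rows, so rows that repeat a pose let the fingers close. It gives the time, the measured TCP pose, the force and the opening at its end, in the units of the state.
- status.get_obs(): the state, without advancing time (a new reading comes with each control period).
- cams.snapshot(name): name is "side" or "top" or "wrist"; returns (picture, depth): 400x640x3 uint8, red, green, blue; 400x640 float32, m along the optical axis (not along the pixel's ray), 0 where there is no reading.
- cams.get_calibration(name): a dict with "K" (3x3 intrinsics, pixels), "R" (3x3) and "t" (3): a world point X has camera coordinates R X + t. Camera axes: x right, y down, z forward; pixel columns grow to the right and rows downward; lengths in m; the calibration is good to about 2 mm. A picture is of the moment at which its call begins: read the wrist's pose just before it. get_calibration takes no time and is no camera call; for the wrist camera it gives the pose at the moment of the call.
- bot.close_job(): hands the job in, once; it reports no verdict.
Trained networks look in the newest picture that a camera, given by its name, has taken for a name from the list of things; names that differ only in an ending like _2 or _b are one class to them, and where a whole thing is asked for, a point or a joint stands for the part that bears it (a point fixed in the world has none). Each returns a list of dicts, best first, with "p" (0 to 1); they miss things now and then, are a little off and sometimes report something else, mostly with a low value. They report only what shows in the picture. A call takes as long as a camera call.
- models.search_frame(camera, query): "pixel" ([column, row] in pixels, amid what is visible of it).
The state is a dict: "t": time; "joint_pos": joint angles; "joint_velocities": joint speeds; "joint_efforts": joint torques, N m; "tcp_pos": TCP position; "orientation": TCP orientation; "force": force on the tool from outside, world axes, zero at the start; "ft_torque": the same for the moment, N m; "finger_gap": opening from 0.0 (shut) to 1.0 (fully open).
Only numpy, scipy, OpenCV 4.12 (cv2) and the standard library are available. Lean on these libraries where they do the work, as an engineer would, in place of code of your own. Each camera call takes 0.05 s, during which the arm holds its last target.

## Working session

There is one attempt and no reset: what is moved stays moved. The work goes in short steps, Python scripts to look and compute and a tool call to move; the robot and the scene stay as the last step left them, time stands still between calls to the robot, and variables do not carry over. Pictures are saved under pics/ and viewed, and the job is handed in when it is done.

Besides the shell and the picture viewer there is one more tool, called after ">>>" by a JSON object that holds its "method" and its "body". apply_moves: Moves the arm, as the interface text tells. Its arguments: {"type":"object","properties":{"deltas":{"type":"array"},"squeeze":{"type":"number"}},"required":["deltas"]}

```bash
mkdir -p pics; ls; python3 - <<'E'
from station import status,cams,bot,models
import cv2,numpy as np
o=status.get_obs();print(o['t'],o['tcp_pos'],o['orientation'],o['finger_gap'],o['force'],bot.finger_overhang)
for n in ['side','top']:
    im,d=cams.snapshot(n);cv2.imwrite(f'pics/{n}0.png',im[:,:,::-1]);np.savez(f'{n}0.npz',im=im,d=d,**cams.get_calibration(n))
    for q in ['reader','tab_press','lid_edge','lid_hinge','key_top','vial_a','beaker','tape','timer','tin']:
        r=models.search_frame(n,q);print(n,q,[(x['pixel'],round(x['p'],2)) for x in r[:3]])
print(status.get_obs()['t'])
E
```

```text
pics
0.0 [ 0.25278168 -0.57077017  0.24712248] [-3.07138495e+00 -6.49532116e-01  3.88123780e-04] 1.0009464673005801 [-0.2041394   0.22453827 -0.28828904] 0.017
side reader [([295.0, 249.3], 0.82), ([318.4, 229.8], 0.61)]
side tab_press [([318.6, 230.0], 0.58)]
side lid_edge [([287.1, 232.1], 0.67)]
side lid_hinge [([295.1, 250.6], 0.8), ([284.1, 232.8], 0.5)]
side key_top [([298.3, 250.7], 0.49), ([285.2, 231.4], 0.17)]
side vial_a [([320.8, 284.7], 0.59), ([305.4, 208.0], 0.52), ([346.0, 153.1], 0.35)]
side beaker [([375.1, 162.7], 0.77)]
side tape [([390.4, 149.8], 0.73), ([378.1, 162.0], 0.35)]
side timer [([344.7, 151.4], 0.76)]
side tin [([332.2, 326.3], 0.74), ([299.5, 250.5], 0.48)]
top reader [([263.8, 202.2], 0.61), ([269.3, 183.2], 0.52)]
top tab_press [([281.3, 216.3], 0.79)]
top lid_edge [([267.9, 184.8], 0.77), ([265.1, 203.4], 0.35)]
top lid_hinge [([263.8, 203.7], 0.83), ([411.8, 244.0], 0.7)]
top key_top [([244.0, 207.2], 0.62), ([420.2, 204.6], 0.27)]
top vial_a [([228.3, 239.2], 0.68), ([312.8, 194.4], 0.45)]
top beaker [([311.1, 193.3], 0.71), ([410.5, 246.0], 0.56)]
top tape [([451.4, 239.6], 0.8), ([309.8, 195.5], 0.72)]
top timer [([417.9, 204.2], 0.91), ([243.6, 208.0], 0.73), ([442.6, 249.4], 0.48)]
top tin []
1.1
```

```bash
python3 - <<'E'
import cv2
for n,(x0,y0,x1,y1) in dict(side=(230,120,430,270+80),top=(180,120,480,300)).items():
    im=cv2.imread(f'pics/{n}0.png')[y0:y1,x0:x1]
    s=min(800/im.shape[1],600/im.shape[0]);cv2.imwrite(f'pics/{n}0c.png',cv2.resize(im,None,fx=s,fy=s,interpolation=cv2.INTER_CUBIC));print(s)
E
```

```text
2.608695652173913
2.6666666666666665
```

View pics/side0.png

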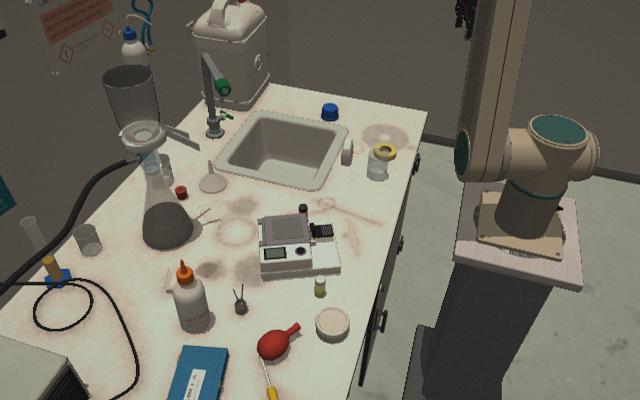

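View pics/side0c.png

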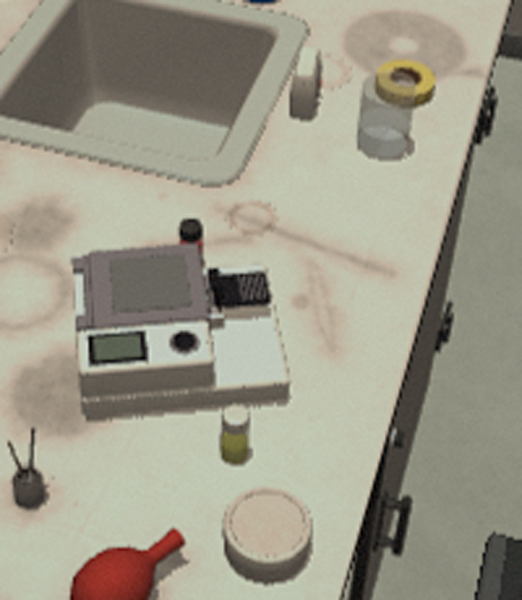

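View pics/top0c.png

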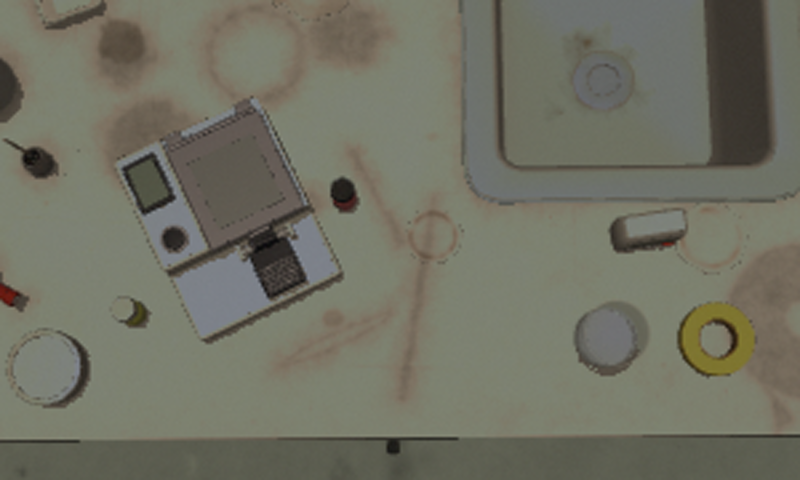

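```bash
cat > h.py <<'E'
import numpy as np,cv2
def cloud(f):
    z=np.load(f);K,R,t,d=z['K'],z['R'],z['t'],z['d'].astype(float)
    v,u=np.mgrid[0:d.shape[0],0:d.shape[1]]
    c=np.stack([(u-K[0,2])/K[0,0]*d,(v-K[1,2])/K[1,1]*d,d],-1)
    return (c-t)@R, z['im'],d   # R^T (c-t)
def ray(f,px,h):
    z=np.load(f);K,R,t=z['K'],z['R'],z['t']
    r=R.T@np.linalg.inv(K)@np.array([px[0],px[1],1.]);o=-R.T@t
    return o+r*(h-o[2])/r[2]
E
python3 - <<'E'
from h import *
for n in ['top','side']:
    P,im,d=cloud(n+'0.npz');z=np.load(n+'0.npz');print(n,'cam',-z['R'].T@z['t'],z['K'][0,0])
    s=lambda u,v:P[int(round(v)),int(round(u))].round(4)
    if n=='top':
        for u,v in [(285,221),(268,184),(244,208),(228,239),(309,193),(270,240),(400,280),(200,250)]:print((u,v),s(u,v))
        H=P[...,2];m=(d>0)
        np.set_printoptions(linewidth=250)
        print((H[150:252:3,215:325:4]*1000).round().astype(int))
f='top0.npz'
for nm,px,h in [('FL',(256.9,247.5),.032),('FR',(308.2,222.7),.032),('tab',(285.7,221),.054),('lidFR',(180+310/2.667,120+208/2.667),.07),('lidBR',(180+258/2.667,120+98/2.667),.065),('consFL',(180+170/2.667,120+272/2.667),.069),('consBL',(180+118/2.667,120+158/2.667),.069),('key',(180+174/2.667,120+239/2.667),.074),('va',(180+343/2.667,120+190/2.667),.056),('vb',(180+125/2.667,120+308/2.667),.056)]:print(nm,ray(f,px,h).round(4))
E
```

```text
top cam [0.32441416 0.1243089  1.20188467] 465.75543918327094
(285, 221) [0.4591 0.2322 0.0544]
(268, 184) [0.5503 0.2737 0.0682]
(244, 208) [0.4895 0.331  0.0759]
(228, 239) [0.4154 0.3726 0.0568]
(309, 193) [0.5287 0.1723 0.0568]
(270, 240) [0.4141 0.2722 0.0299]
(400, 280) [ 3.121e-01 -5.590e-02 -3.000e-04]
(200, 250) [0.3904 0.4484 0.0304]
[[  -3    3    3   -4    1    0    4   -2   -3   -3    3   -3    4   -1    2    1   -2    2   -2   -2    1    1   -1    0   -3   -2   -2    4]
 [   3   -5    2   -1    3   -1   -3    0   -3   -5    2    1   -2    0    3    0    4    1    1   -2   -1   -2    3    3    5    4   -3    2]
 [   2    1    1   -3    0    1    1    0    4    0    2    1    1    2    1   61   -1    0    5    3    1    4   -3    0    1   -4   -1   -3]
 [   1    0   -1    6    2    1    3   -1   -1   -3    0    0    0    3   66   57   -1    0   -1    0    2   -2   -2   -1    3   -3   -3    2]
 [   1    0    2    3   -2    1   -4   -1   -3   -2    1    2   58   60   72   71   59    2   -5   -3    2   -1   -2    0   -2   -2    1   -1]
 [  -2   -2    0    1    1   -4    4   
[... 3747 characters left out ...]
  4    3    3   -2   -3    0    2    6    2   -3   -4   -1    2    0    3]
 [   2    2   -3   -2    2    1    2    2    2   -1   32   24    0    1    1    0    1   -2   -1    2    0   -1    1    1    3    3    1    1]
 [  -2    0    0   -1    2    3    0    1    2   -1    3   -2   -2   -1   -2    2    0   -5   -4    4   -3    0    0    1    0    2   -2    2]]
side cam [0.24178002 1.02346105 0.91118209] 489.26242882236414
FL [0.3954 0.3047 0.032 ]
FR [0.4569 0.1756 0.032 ]
tab [0.4591 0.2305 0.054 ]
lidFR [0.5141 0.2033 0.07  ]
lidBR [0.6205 0.2528 0.065 ]
consFL [0.4559 0.3322 0.069 ]
consBL [0.5634 0.3829 0.069 ]
key [0.4858 0.3282 0.074 ]
va [0.5333 0.1733 0.056 ]
vb [0.4242 0.3758 0.056 ]
```

```bash
cat >> h.py <<'E'
def model_h(q):
    x,y=q[...,0],q[...,1]
    h=np.zeros(x.shape)
    inside=(x>-.110)&(x<.075)&(abs(y)<.075)
    h[inside]=.032
    h[inside&(x>-.045)]=.0695
    h[(abs(x+.08)<.023)&(abs(y+.022)<.02)]=.054
    return h
E
python3 - <<'E'
from h import *
from scipy.optimize import minimize
from scipy.spatial.transform import Rotation as Ro
P,im,d=cloud('top0.npz')
Q=P[140:260,205:330].reshape(-1,3);Q=Q[(Q[:,2]<.1)]
def xf(p,Q):
    c,s=np.cos(p[2]),np.sin(p[2]);D=Q[:,:2]-p[:2]
    return np.stack([D@[c,s],D@[-s,c]],-1)
def cost(p):
    q=xf(p,Q);vial=np.hypot(q[:,0]+.06,abs(q[:,1])-.115)<.022
    return np.mean(np.minimum(abs(model_h(q)-Q[:,2]),.02)[~vial])
best=None
for dx in (-.01,0,.01):
  for a in (.42,.45,.48):
    r=minimize(cost,[.525+dx,.275,a],method='Nelder-Mead',options=dict(initial_simplex=np.array([[.525+dx,.275,a],[.54+dx,.275,a],[.525+dx,.29,a],[.525+dx,.275,a+.05]]),xatol=1e-5,fatol=1e-8))
    if best is None or r.fun<best.fun:best=r
p=best.x;print(p,np.degrees(p[2]),best.fun)
for nm,pt in dict(FL=(.3954,.3047),FR=(.4569,.1756),tab=(.4591,.2313),lidFR=(.5141,.2033),key=(.4858,.3282),va=(.5333,.1733),vb=(.4242,.3758)).items():print(nm,xf(p,np.array([pt]))[0].round(4))
c,s=np.cos(p[2]),np.sin(p[2])
# tab pad centre
q=xf(p,Q);m=(Q[:,2]>.046)&(Q[:,2]<.062)&(q[:,0]<-.06)&(q[:,0]>-.109)&(abs(q[:,1])<.075)
print('pad',m.sum(),q[m].min(0),q[m].max(0),q[m].mean(0),np.median(Q[m,2]))
Rt=Ro.from_rotvec([-3.07138495,-0.649532116,0.00038812]).as_matrix();print(Rt.round(3))
E
```

```text
[0.52683147 0.2910037  0.44223966] 25.33846619990077 0.0025122211951743847
FL [-0.1129  0.0686]
FR [-0.1126 -0.0744]
tab [-0.0868 -0.025 ]
lidFR [-0.049  -0.0738]
key [-0.0212  0.0512]
va [-0.0445 -0.1091]
vb [-0.0565  0.1206]
pad 292 [-0.10522118 -0.04906355] [-0.06001175 -0.00234131] [-0.08231025 -0.0225595 ] 0.05378626674950031
[[ 0.914  0.405 -0.001]
 [ 0.405 -0.914  0.002]
 [ 0.    -0.002 -1.   ]]
```

```bash
cat >> h.py <<'E'
from scipy.spatial.transform import Rotation as Ro
PX,PY,YAW=.5265,.2905,0.4422
c_,s_=np.cos(YAW),np.sin(YAW)
Rr=np.array([[c_,-s_,0],[s_,c_,0],[0,0,1]]);T0=np.array([PX,PY,0])
OH=.017
def pose(tip,tilt):
    """tip centre in reader frame, tilt deg -> TCP world pos, R"""
    a=np.radians(tilt);R=Rr@np.array([[np.cos(a),0,np.sin(a)],[0,-1,0],[np.sin(a),0,-np.cos(a)]])
    return T0+Rr@np.array(tip)-OH*R[:,2],R
def delta(p0,rv0,tip,tilt):
    R0=Ro.from_rotvec(rv0).as_matrix();p,R=pose(tip,tilt)
    return np.r_[(R0.T@(p-p0))*1000,Ro.from_matrix(R0.T@R).as_rotvec(degrees=True)].round(2)
def tipnow(p0,rv0):
    R0=Ro.from_rotvec(rv0).as_matrix();Rl=Rr.T@R0
    return (Rr.T@(np.array(p0)+OH*R0[:,2]-T0)*1000).round(1), Rl.round(3)[:,2]
E
python3 - <<'E'
from h import *
from station import status
o=status.get_obs();p,r=o['tcp_pos'],o['orientation']
for tip,t in [((-.12,-.022,.18),0),((-.12,-.022,.15),40),((-.085,-.022,.10),40)]:print(tip,t,delta(p,r,tip,t),pose(tip,t)[0])
E
```

```text
(-0.12, -0.022, 0.18) 0 [ 479.64 -652.47   51.31    0.      0.     -1.46] [0.42745695 0.21926466 0.197     ]
(-0.12, -0.022, 0.15) 40 [ 4.6872e+02 -6.5219e+02  8.5290e+01  5.1000e-01  4.0000e+01 -1.4000e+00] [0.41758064 0.21458852 0.16302276]
(-0.085, -0.022, 0.1) 40 [ 5.0371e+02 -6.5308e+02  1.3529e+02  5.1000e-01  4.0000e+01 -1.4000e+00] [0.44921407 0.22956603 0.11302276]
```

>>> {"method": "apply_moves", "body": {"deltas": [[480,-652,0,0,0,-1.5,0],[480,-652,0,0,0,-1.5,0],[480,-652,0,0,0,-1.5,0],[480,-652,0,0,0,-1.5,0],[480,-652,0,0,0,-1.5,0],[480,-652,0,0,0,-1.5,0],[480,-652,0,0,0,-1.5,0],[480,-652,0,0,0,-1.5,0],[480,-652,0,0,0,-1.5,0],[480,-652,0,0,0,-1.5,0],[480,-652,0,0,0,-1.5,0],[480,-652,0,0,0,-1.5,0]], "squeeze": 20}}

```text
t: 2.3
tcp_pos: [0.3828, 0.0163, 0.2489]
orientation: [3.064, 0.69, 0.003]
force: [2.0, 0.2, 0.2]
finger_gap: 0.002
```

```bash
python3 - <<'E'
from h import *
from station import status
o=status.get_obs();p,r=o['tcp_pos'],o['orientation'];print(o['t'],p,tipnow(p,r),o['finger_gap'],o['force'])
for tip,t in [((-.12,-.022,.15),40),((-.085,-.022,.10),40)]:print(tip,t,delta(p,r,tip,t))
E
```

```text
2.3 [0.38277081 0.01631756 0.248854  ] (array([-247.2, -186.3,  231.9]), array([ 0.002, -0.001, -1.   ])) 0.002320892261127981 [2.02098465 0.23274    0.19675077]
(-0.12, -0.022, 0.15) 40 [ 1.1626e+02 -1.6433e+02  8.5830e+01  5.0000e-02  3.9910e+01  5.0000e-02]
(-0.085, -0.022, 0.1) 40 [ 1.5119e+02 -1.6437e+02  1.3589e+02  5.0000e-02  3.9910e+01  5.0000e-02]
```

>>> {"method": "apply_moves", "body": {"deltas": [[116,-164,30,0,8,0,0],[116,-164,30,0,16,0,0],[116,-164,40,0,24,0,0],[116,-164,50,0,32,0,0],[116,-164,60,0,40,0,0],[116,-164,75,0,40,0,0],[116,-164,86,0,40,0,0],[116,-164,86,0,40,0,0],[116,-164,86,0,40,0,0]]}}

```text
t: 3.2
tcp_pos: [0.4175, 0.2123, 0.1629]
orientation: [-2.75, -0.619, -1.002]
force: [0.5, -0.0, -0.1]
finger_gap: 0.004
```

```bash
cat > look.py <<'E'
import sys
from h import *
from station import status,cams
def look(tag,boxes):
    for n,(x0,y0,x1,y1) in boxes.items():
        cal=cams.get_calibration(n)
        im,d=cams.snapshot(n);np.savez(f'{n}{tag}.npz',im=im,d=d,**cal)
        c=im[y0:y1,x0:x1,::-1];s=min(800/c.shape[1],600/c.shape[0]);cv2.imwrite(f'pics/{n}{tag}.png',cv2.resize(c,None,fx=s,fy=s,interpolation=cv2.INTER_CUBIC))
B=dict(side=(230,160,390,280),top=(210,130,370,250))
if __name__=='__main__':
    o=status.get_obs();p,r=o['tcp_pos'],o['orientation'];print(o['t'],tipnow(p,r),o['finger_gap'],o['force'])
    look(sys.argv[1],B)
    for a in sys.argv[2:]:
        v=[float(x) for x in a.split(',')];print(a,delta(p,r,np.array(v[:3])/1000,v[3]))
E
python3 look.py 1 -93,-22,75,40 -85,-22,75,40 -85,-22,55,40
```

```text
3.2 (array([-121. ,  -24. ,  149.8]), array([ 0.643,  0.   , -0.766])) 0.0038217747513048543 [ 0.52934913 -0.03504739 -0.1138817 ]
-93,-22,75,40 [-2.668e+01 -2.030e+00  7.532e+01 -2.000e-02 -3.000e-02  3.000e-02]
-85,-22,75,40 [-2.056e+01 -2.020e+00  8.047e+01 -2.000e-02 -3.000e-02  3.000e-02]
-85,-22,55,40 [-3.342e+01 -2.030e+00  9.578e+01 -2.000e-02 -3.000e-02  3.000e-02]
```

View pics/side1.png

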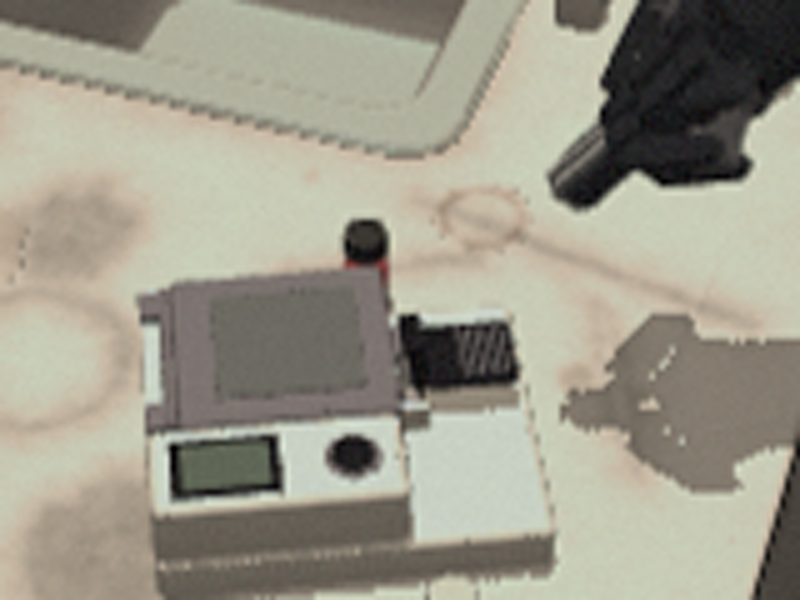

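View pics/top1.png

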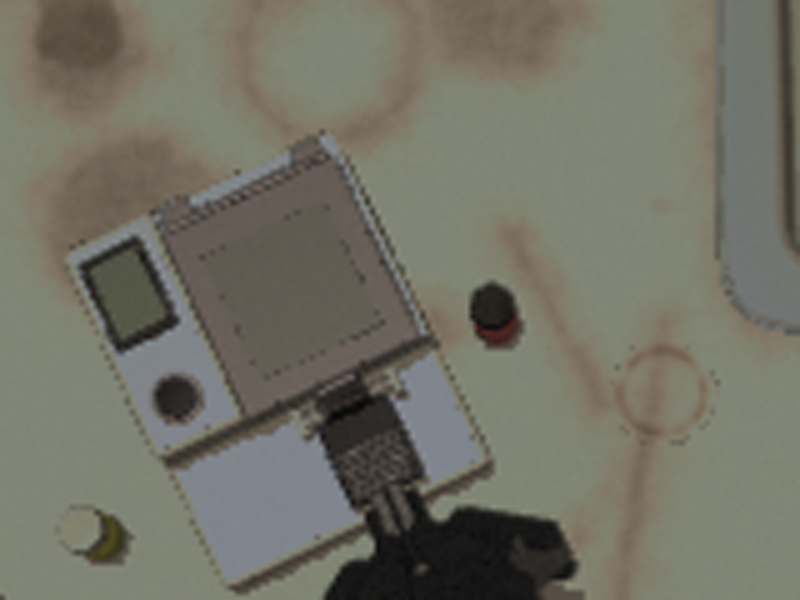

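```bash
python3 - <<'E'
from h import *
P,im,d=cloud('side1.npz')
q=(P-T0)@Rr
for sel,n in [((slice(185,208),slice(335,362)),'side')]:
    pts=q[sel].reshape(-1,3);pts=pts[(pts[:,2]>.1)&(pts[:,2]<.3)]
    a=np.radians(40);zt=np.array([np.sin(a),0,-np.cos(a)]);xt=np.array([np.cos(a),0,np.sin(a)])
    tip=np.array([-.121,-.024,.1498]);s=(pts-tip)@zt
    o=np.argsort(-s)[:25];print(np.c_[(pts[o]*1000).round(1),(s[o]*1000).round(1),((pts-tip)@xt)[o]*1000//1])
P,im,d=cloud('top1.npz');q=(P-T0)@Rr
pts=q[215:250,270:310].reshape(-1,3);pts=pts[(pts[:,2]>.1)&(pts[:,2]<.3)]
s=(pts-tip)@zt;o=np.argsort(-s)[:15];print(np.c_[(pts[o]*1000).round(1),(s[o]*1000).round(1),((pts-tip)@xt)[o]*1000//1])
E
```

```text
[[-121.9  -15.3  150.    -0.7   -1. ]
 [-126.8  -15.5  146.2   -1.    -7. ]
 [-129.5  -16.9  144.6   -1.4  -10. ]
 [-115.9  -22.5  156.4   -1.7    8. ]
 [-119.4  -14.9  153.7   -1.9    3. ]
 [-115.1  -18.1  157.4   -2.     9. ]
 [-127.1  -17.5  147.4   -2.1   -7. ]
 [-122.1  -16.8  151.6   -2.1    0. ]
 [-124.1  -14.7  150.3   -2.4   -3. ]
 [-119.6  -17.   154.8   -3.     4. ]
 [-116.8  -14.7  157.2   -3.     7. ]
 [-115.4  -21.3  160.6   -4.7   11. ]
 [-116.8  -15.5  159.6   -4.8    9. ]
 [-119.6  -17.7  157.3   -4.9    5. ]
 [-117.1  -17.3  161.    -6.    10. ]
 [-115.5  -22.2  162.9   -6.5   12. ]
 [-116.   -25.4  163.    -6.9   12. ]
 [-128.   -11.3  153.1   -7.    -4. ]
 [-130.8  -13.3  150.9   -7.2   -7. ]
 [-118.   -23.   161.9   -7.3   10. ]
 [-120.8  -11.6  159.7   -7.5    6. ]
 [-121.4  -15.3  159.3   -7.6    5. ]
 [-117.   -17.9  163.5   -8.    11. ]
 [-119.1  -29.6  162.    -8.1    9. ]
 [-119.1  -16.1  161.9   -8.1    9. ]]
[[-117.4  -24.8  158.5   -4.4    8. ]
 [-116.7  -22.8  160.9   -5.7   10. ]
 [-117.   -27.9  163.2   -7.7   11. ]
 [-118.   -19.9  162.6   -7.9   10. ]
 [-119.   -27.   163.6   -9.3   10. ]
 [-119.3  -22.   164.7  -10.3   10. ]
 [-120.2  -24.   164.   -10.4    9. ]
 [-124.   -12.   161.1  -10.6    4. ]
 [-121.9  -33.   163.2  -10.8    7. ]
 [-118.3  -30.1  166.2  -10.9   12. ]
 [-121.3  -16.1  164.2  -11.3    9. ]
 [-122.3  -13.1  163.7  -11.5    7. ]
 [-122.9  -35.1  163.3  -11.6    7. ]
 [-123.2  -15.1  163.3  -11.8    6. ]
 [-124.1  -17.1  162.7  -11.9    5. ]]
```

>>> {"method": "apply_moves", "body": {"deltas": [[-10,-2,40,0,0,0,0],[-20.6,-2,80.5,0,0,0,0],[-20.6,-2,80.5,0,0,0,0],[-23.8,-2,84.3,0,0,0,0],[-27,-2,88.2,0,0,0,0],[-29.5,-2,91.2,0,0,0,0],[-32.1,-2,94.2,0,0,0,0],[-32.1,-2,94.2,0,0,0,0]]}}

```text
t: 4.1
tcp_pos: [0.4494, 0.2295, 0.0709]
orientation: [-2.748, -0.619, -1.005]
force: [-0.0, -1.5, 1.6]
finger_gap: 0.001
```

```bash
python3 look.py 2 -85,-22,50,40 -85,-22,48,40
```

```text
4.1 (array([-84.8, -22.1,  57.9]), array([ 0.645,  0.   , -0.764])) 0.001058884737494574 [-0.03938393 -1.4847315   1.56623173]
-85,-22,50,40 [-5.16 -0.1   5.93 -0.   -0.18  0.05]
-85,-22,48,40 [-6.45 -0.1   7.46 -0.   -0.18  0.05]
```

View pics/side2.png

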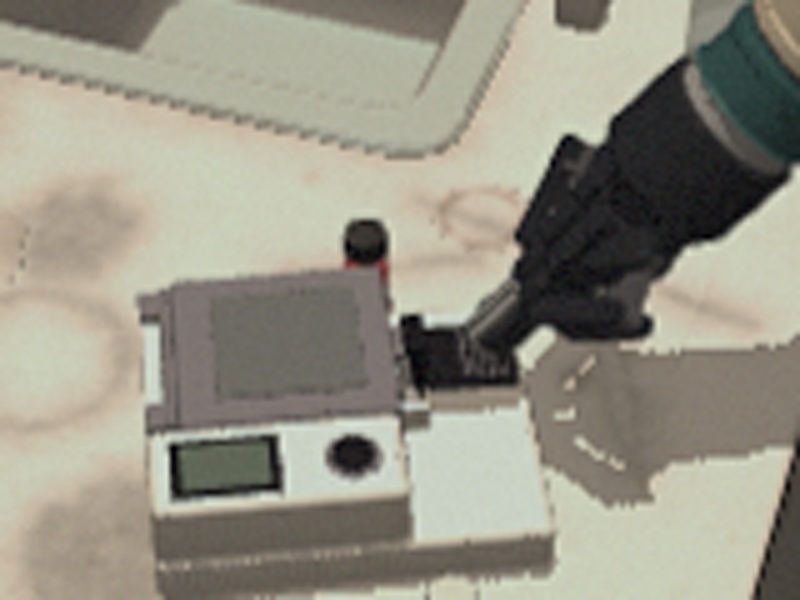

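>>> {"method": "apply_moves", "body": {"deltas": [[-1.3,0,1.5,0,0,0,0],[-2.6,0,3.1,0,0,0,0],[-3.9,0,4.6,0,0,0,0],[-4.8,0,5.8,0,0,0,0],[-4.8,0,5.8,0,0,0,0],[-4.8,0,5.8,0,0,0,0]]}}

```text
t: 4.8
tcp_pos: [0.4482, 0.2291, 0.0613]
orientation: [-2.751, -0.619, -0.999]
force: [-2.5, -3.5, 3.5]
finger_gap: -0.003
```

```bash
python3 look.py 3 -85,-22,50,40 -85,-22,48,40
```

```text
4.8 (array([-86.1, -22. ,  48.3]), array([ 0.641,  0.   , -0.767])) -0.0034603987582157453 [-2.46810666 -3.46287933  3.54693751]
-85,-22,50,40 [ 1.94  0.01 -0.61 -0.01  0.1   0.02]
-85,-22,48,40 [ 0.66  0.01  0.93 -0.01  0.1   0.02]
```

View pics/side3.png

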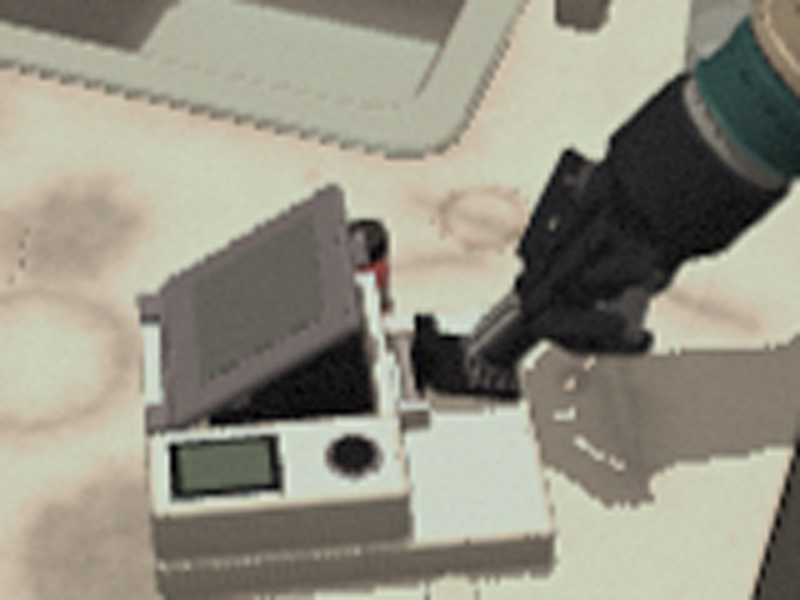

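```bash
python3 - <<'E'
from h import *
z=0
P,im,d=cloud('side3.npz');q=(P-T0)@Rr
# lid points
pts=q[190:250,255:306].reshape(-1,3);m=(pts[:,2]>.078)&(pts[:,2]<.14)&(pts[:,1]>-.068)&(pts[:,1]<.02)&(pts[:,0]>-.04)&(pts[:,0]<.06)
pts=pts[m];A=np.c_[pts[:,0],np.ones(len(pts))];k=np.linalg.lstsq(A,pts[:,2],rcond=None)[0];print(m.sum(),k,np.arctan(-k[0]),pts.min(0),pts.max(0),np.std(A@k-pts[:,2]))
E
python3 - <<'E'
from h import *
from station import status
o=status.get_obs();p,r=o['tcp_pos'],o['orientation']
for tip in [(-.089,-.022,.07),(-.09,-.022,.1),(-.036,-.022,.093)]:print(tip,delta(p,r,tip,40))
E
```

```text
912 [-0.65413593  0.11441292] 0.5792772341872614 [-0.03104598 -0.06643948  0.07802912] [0.05736956 0.01996944 0.13085559] 0.001906201648028308
(-0.089, -0.022, 0.07) [ 11.3    0.09 -18.44  -0.03   0.05   0.03]
(-0.09, -0.022, 0.1) [ 2.980e+01  9.000e-02 -4.208e+01 -3.000e-02  5.000e-02  3.000e-02]
(-0.036, -0.022, 0.093) [ 6.67e+01  1.30e-01 -2.05e+00 -3.00e-02  5.00e-02  3.00e-02]
```

>>> {"method": "apply_moves", "body": {"deltas": [[6,0,-9,0,0,0,0],[11,0,-18,0,0,0,0],[30,0,-42,0,0,0,0],[30,0,-42,0,0,0,0],[45,0,-26,0,0,0,0],[58,0,-12,0,0,0,0],[66.5,0,-2,0,0,0,0],[66.5,0,-2,0,0,0,0],[66.5,0,-2,0,0,0,0]]}}

```text
t: 5.8
tcp_pos: [0.493, 0.2506, 0.1052]
orientation: [-2.751, -0.62, -0.998]
force: [0.0, -0.3, -0.8]
finger_gap: -0.001
```

```bash
cat > arc.py <<'E'
from h import *
from station import status
import sys
o=status.get_obs();p,r=o['tcp_pos'],o['orientation'];print(o['t'],tipnow(p,r),o['force'])
H=np.array([.061,.064]);xt=np.array([np.cos(np.radians(40)),np.sin(np.radians(40))])
for th in np.array(eval(sys.argv[1])):
    rr=float(sys.argv[2])
    C=H+rr*np.array([-np.cos(th),np.sin(th)]);t=C-.011*xt
    print(round(th,2),(t*1000).round(1),delta(p,r,(t[0],-.022,t[1]),40)[:6].round(1))
E
python3 look.py 4; python3 arc.py 'np.arange(.45,1.9,.1)' .092
```

```text
5.8 (array([-36.5, -21.7,  92.2]), array([ 0.641,  0.001, -0.767])) -0.0009722156457890599 [ 0.01028398 -0.31004091 -0.78606975]
5.9 (array([-37.1, -21.6,  92.3]), array([ 0.641,  0.001, -0.767])) [-0.64802186  0.58913082  0.27525517]
0.45 [-30.3  96.9] [ 8.2  0.3  0.8 -0.   0.1  0. ]
0.55 [-25.9 105. ] [16.7  0.3 -2.6 -0.   0.1  0. ]
0.65 [-20.7 112.6] [25.6  0.3 -5.1 -0.   0.1  0. ]
0.75 [-14.7 119.6] [34.6  0.4 -6.7 -0.   0.1  0. ]
0.85 [ -8.1 126. ] [43.8  0.4 -7.4 -0.   0.1  0. ]
0.95 [ -0.9 131.8] [53.   0.4 -7.2 -0.   0.1  0. ]
1.05 [  6.8 136.7] [62.1  0.4 -6.  -0.   0.1  0. ]
1.15 [ 15.  140.9] [71.1  0.4 -4.  -0.   0.1  0. ]
1.25 [ 23.6 144.2] [79.8  0.4 -1.  -0.   0.1  0. ]
1.35 [ 32.4 146.7] [88.2  0.4  2.8 -0.   0.1  0. ]
1.45 [ 41.5 148.3] [96.1  0.4  7.4 -0.   0.1  0. ]
1.55 [ 50.7 148.9] [ 1.036e+02  4.000e-01  1.280e+01 -0.000e+00  1.000e-01  0.000e+00]
1.65 [ 59.9 148.6] [ 1.105e+02  4.000e-01  1.890e+01 -0.000e+00  1.000e-01  0.000e+00]
1.75 [ 69.  147.5] [ 1.167e+02  4.000e-01  2.560e+01 -0.000e+00  1.000e-01  0.000e+00]
1.85 [ 77.9 145.4] [ 1.222e+02  4.000e-01  3.300e+01 -0.000e+00  1.000e-01  0.000e+00]
```

View pics/side4.png

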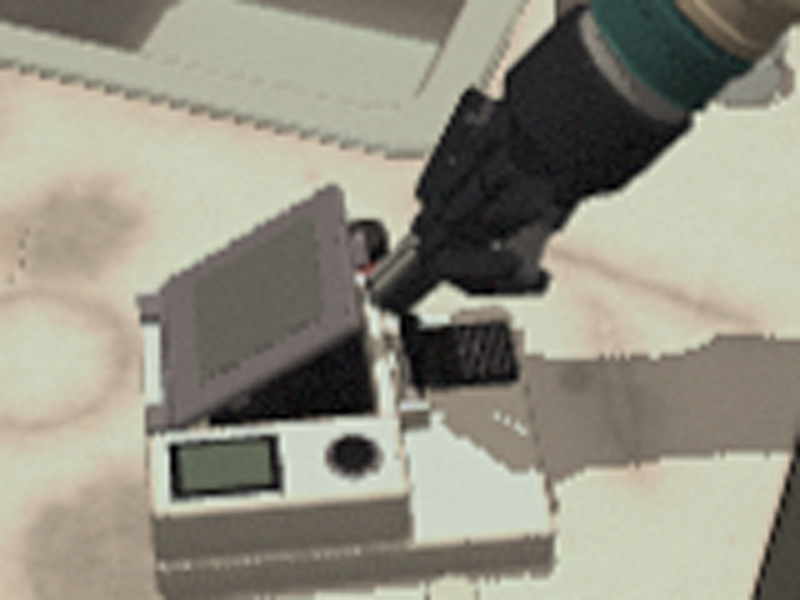

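View pics/top4.png

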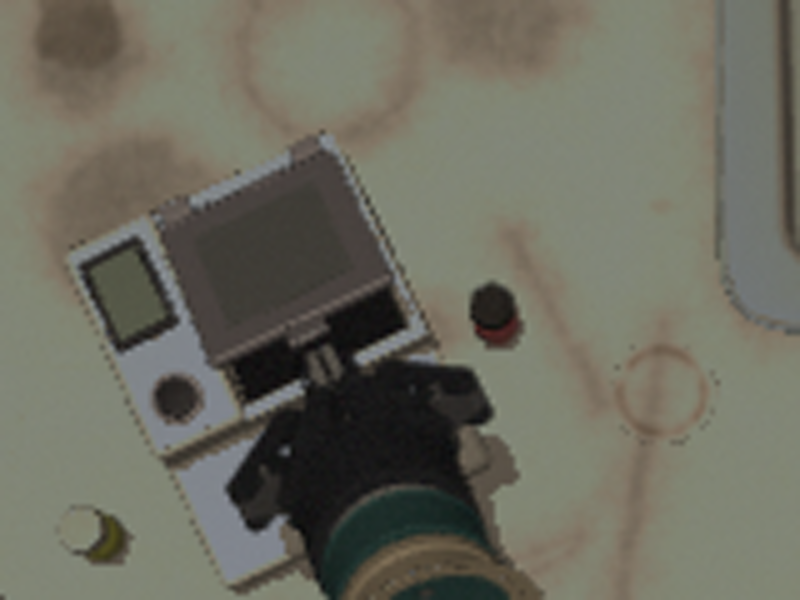

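>>> {"method": "apply_moves", "body": {"deltas": [[8,0,0.8,0,0,0,0],[16.7,0,-2.6,0,0,0,0],[21,0,-4,0,0,0,0],[25.6,0,-5.1,0,0,0,0],[30,0,-6,0,0,0,0],[34.6,0,-6.7,0,0,0,0],[39.2,0,-7.1,0,0,0,0],[43.8,0,-7.4,0,0,0,0],[48.4,0,-7.4,0,0,0,0],[53,0,-7.2,0,0,0,0],[57.5,0,-6.7,0,0,0,0],[62,0,-6,0,0,0,0]]}}

```text
t: 7.1
tcp_pos: [0.5334, 0.2696, 0.1509]
orientation: [-2.75, -0.619, -1.001]
force: [-0.3, 0.0, 0.9]
finger_gap: -0.0
```

```bash
python3 look.py 5; python3 arc.py 'np.arange(1.05,1.9,.1)' .092
```

```text
7.1 (array([  8.3, -21.8, 137.9]), array([ 0.643,  0.001, -0.766])) -0.00012950975929088872 [-0.2565504   0.03631295  0.92005497]
7.2 (array([  9.1, -22. , 138.6]), array([ 0.644,  0.   , -0.765])) [-0.3394094  -0.26319573  0.60072077]
1.05 [  6.8 136.7] [-2.9  0.  -0.  -0.  -0.1  0. ]
1.15 [ 15.  140.9] [ 6.   0.   2.1 -0.  -0.1  0. ]
1.25 [ 23.6 144.2] [14.7  0.   5.  -0.  -0.1  0. ]
1.35 [ 32.4 146.7] [23.1  0.1  8.9 -0.  -0.1  0. ]
1.45 [ 41.5 148.3] [31.   0.1 13.5 -0.  -0.1  0. ]
1.55 [ 50.7 148.9] [38.5  0.1 18.9 -0.  -0.1  0. ]
1.65 [ 59.9 148.6] [45.3  0.1 25.  -0.  -0.1  0. ]
1.75 [ 69.  147.5] [51.5  0.1 31.8 -0.  -0.1  0. ]
1.85 [ 77.9 145.4] [57.   0.1 39.2 -0.  -0.1  0. ]
```

View pics/side5.png

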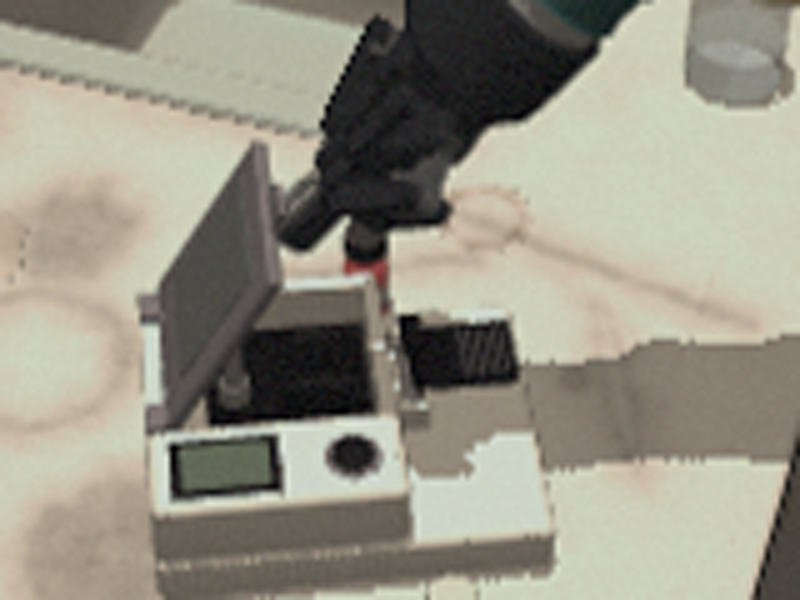

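>>> {"method": "apply_moves", "body": {"deltas": [[3,0,1.1,0,0,0,0],[8.8,0,3.1,0,0,0,0],[14.7,0,5.5,0,0,0,0],[20.3,0,8,0,0,0,0],[25.8,0,11,0,0,0,0],[31,0,14,0,0,0,0],[36,0,18,0,0,0,0],[40.8,0,22,0,0,0,0],[45.3,0,26,0,0,0,0],[49.5,0,30.5,0,0,0,0],[53,0,35.5,0,0,0,0],[53,0,35.5,0,0,0,0]]}}

```text
t: 8.4
tcp_pos: [0.5912, 0.2969, 0.1575]
orientation: [-2.75, -0.619, -1.001]
force: [0.5, -0.3, 0.6]
finger_gap: -0.002
```

```bash
python3 look.py 6 30,-22,160,40 -40,-22,230,40
```

```text
8.4 (array([ 72.1, -21.8, 144.5]), array([ 0.643,  0.001, -0.766])) -0.0023471332237333035 [ 0.48928327 -0.28731337  0.62271273]
30,-22,160,40 [-2.227e+01  1.200e-01 -3.898e+01 -3.000e-02 -1.000e-02  4.000e-02]
-40,-22,230,40 [-3.088e+01  6.000e-02 -1.376e+02 -3.000e-02 -1.000e-02  4.000e-02]
```

View pics/side6.png

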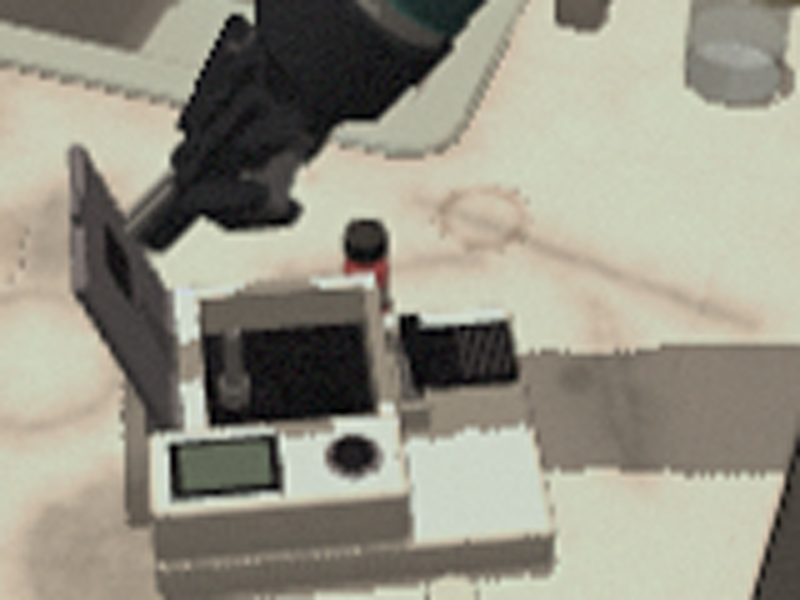

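>>> {"method": "apply_moves", "body": {"deltas": [[-10,0,-15,0,0,0,0],[-22,0,-39,0,0,0,0],[-26,0,-80,0,0,0,0],[-31,0,-120,0,0,0,0],[-50,0,-160,0,0,0,0],[-70,0,-190,0,0,0,0],[-70,0,-190,0,0,0,0],[-70,0,-190,0,0,0,0],[-70,0,-190,0,0,0,0]]}}

```text
t: 9.4
tcp_pos: [0.432, 0.2214, 0.2581]
orientation: [-2.75, -0.619, -1.001]
force: [0.3, 0.2, -0.0]
finger_gap: -0.002
```

```bash
python3 look.py 7; python3 - <<'E'
from h import *
P,im,d=cloud('side7.npz');q=(P-T0)@Rr
pts=q[185:250,235:275].reshape(-1,3);m=(pts[:,2]>.09)&(pts[:,2]<.18)&(pts[:,1]>-.068)&(pts[:,1]<.02)&(pts[:,0]>.04)&(pts[:,0]<.13)
pts=pts[m];A=np.c_[pts[:,2],np.ones(len(pts))]
for i in range(3):
    k=np.linalg.lstsq(A,pts[:,0],rcond=None)[0];e=abs(A@k-pts[:,0])<.004;A,pts=A[e],pts[e]
print(m.sum(),len(pts),k,'angle',np.pi/2+np.arctan(k[0]),pts.min(0),pts.max(0))
a=np.load('side0.npz')['im'].astype(int)
E
```

```text
9.4 (array([-104.1,  -22. ,  245. ]), array([ 0.643,  0.   , -0.766])) -0.001711665019458989 [ 0.26490846  0.21333702 -0.0118607 ]
402 377 [0.35576178 0.03761183] angle 1.9125948834356814 [ 0.06912772 -0.06728675  0.09005391] [0.10073661 0.0199175  0.17385601]
```

View pics/side7.png

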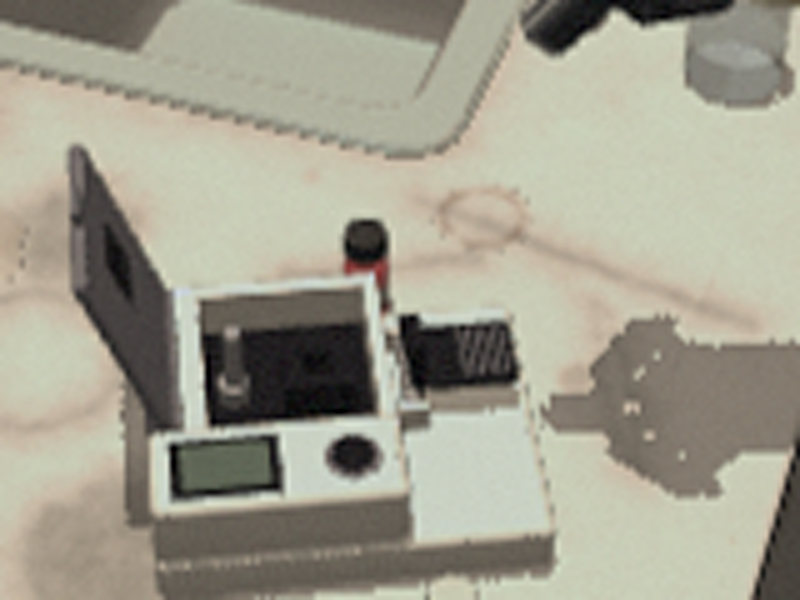

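View pics/top7.png

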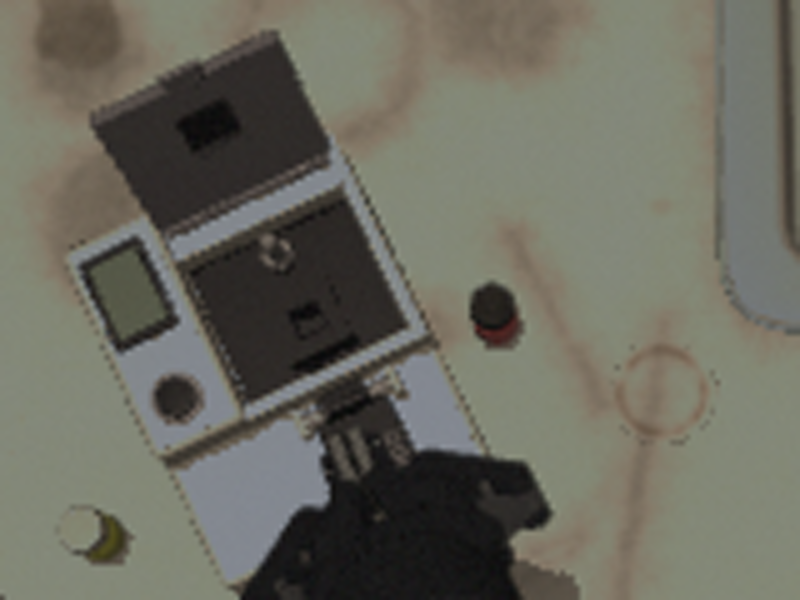

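```bash
python3 - <<'E'
from station import bot,status
print(status.get_obs()['t'],abs(status.get_obs()['joint_velocities']).max());print(bot.close_job())
E
```

```text
9.5 0.008550340861712132
the job is handed in; nothing more can be done
None
```

The reader is open and the job is handed in at 9.5 s of the 38 s allowed; no verdict was reported.

**What I did:**
- I shut the gripper and tilted it 40°, then pressed the front of the release tab. The force readings during the press stayed at about 5.5 N or below.
- The lid sprang up on its own to about 0.58 rad by depth measurement, with the finger still on the tab and clear of the lid.
- I then swept the fingertip along the underside of the lid in an arc until it was past upright, and drew the hand back and up.

**Last checks, after the hand was clear:**
- **Lid:** its angle measured 1.91 rad by depth, which is at its stop.
- **Tab and key:** in the pictures the tab is back up, and the round key looks unpressed. I could not read either joint directly.
- **Reader and vials:** both show at the same pixels as before.
- **Other bystanders:** the beaker was only partly in view. I did not take a fresh look at the tape, timer or tin; the hand stayed well above them or away from them throughout.
- **Robot:** the force reading was close to zero and the hand was clear of everything.

No check failed. The lid measured 0.01 rad past its nominal stop of 1.9, which is within the measuring error.

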